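Dock the jar tray under the shelf and shut the mirror cabinet

TASK

Slide the small grey tray, with the jar standing in it, away from the robot into the bay under the low white shelf until it is fully home against the stop and the spring catch has clicked. Then swing the mirror door of the grey cabinet fully shut. Keep the jar upright in the tray and leave the other things where they are.

Things in the scene. Friction and masses are not known exactly. Their poses are not given: they have to be found in the camera images.
- shelf: Low fixed white plastic shelf. Origin: on the worktop, on the bay's centre line, under the roof's near edge; x points into the bay (the tray's way), y left. Floor plate 4 mm thick, x -180 to 120, 150 wide. Roof x 0 to 120, 124 wide, z 70 to 76. Guides 15 mm high on the plate, 84 apart under the roof, flaring to about 128 apart at x -53.
- tray_home (a point): Where the tray centre is when it stands against the stop wall at the bay's end: 20 mm beyond the roof's near edge (shelf x 20), so the tray's near end stays 30 mm out in front of the roof.
- catch (a joint): Spring catch in the bay's right side (shelf x 37, y -48), m: 0 sprung in; it is pushed out 2 to 7 mm as the tray's nub passes and returns to near 0 (under 3 mm) a few mm before the tray meets its stop. Passing it takes about 4 to 10 N of push.
- tray_center (a point): Centre (17 mm up) of the loose grey plastic tray, 100 mm long (x), 80 mm wide (y), 34 mm high, walls 4 mm, slick (friction about 0.2 on everything, fingers too), about 0.25 kg plus the jar; round nub on each long side near its far end. It stands on the shelf's floor plate before the bay, in line with it within 8 mm and 0.12 rad.
- jar_center (a point): Centre of the loose frosted glass jar with metal lid standing in the tray, 60 mm across, 49 mm high, on the tray's 4 mm floor.
- cabinet: Fixed grey metal mirror cabinet 120 deep, 250 wide, 250 mm high, at the left. Origin on the worktop straight below the door's hinge, at the carcass front; its -x axis points out of its front, its -y axis runs along its front from the hinge to the door's free edge.
- mirror_door (a joint): Mirror door angle q, rad: 0 shut, starts open at 1.6 to 1.75; stays where left, under 2 N at its edge swings it, no latch. It runs from the hinge along (-sin q, -cos q) in the cabinet's x, y; its outer (mirror) face looks along (-cos q, sin q) and lies 16 mm outside the hinge line. Panel 240 mm wide, 206 high, from z 44 to 250 mm.
- door_hinge (a point): Point on the door's vertical hinge line at the height of the door's top (z 250 mm).
- door_edge (a point): Top corner of the door's free edge on its outer face, 240 mm from the hinge line, z 250 mm.
- comb: Bystander: wooden comb 100 mm long lying on the shelf roof. Origin at its underside.
- tweezer: Bystander: steel tweezer 90 mm long lying on the shelf roof. Origin at its underside.
- tumbler: Bystander: white ceramic cup, 72 mm across, 100 mm high. Origin at its underside.
- dish: Bystander: white round ceramic dish, 110 mm across, 22 mm high. Origin at its underside.
- toothbrush: Bystander: orange toothbrush, 180 mm long, lying on the worktop. Origin at its underside.
- soap_bottle: Bystander: amber glass bottle, 64 mm across, 150 mm high. Origin at its underside.
- cream_pot: Bystander: small white pot, 60 mm across, 50 mm high. Origin at its underside.
There are look-alikes about, which are no part of the job. What is shaped like the part that bears tray_center but turquoise is not meant.

How it is judged:
By the outcome, as a careful person would: the job done as asked, in the order asked, and still so for the second after the job is handed in, with the robot touching nothing.
It also fails if it takes over 64 s, if anything falls off the work surface, if the arm or the gripper's body presses on something with over 40 N, if the wrist force passes 120 N, or if a joint passes its speed limit or range.

ROBOT

A 6-joint arm with a two-finger parallel gripper is mounted at the origin on the work surface. World frame = base frame: x ahead of the robot, y to its left, z up, the work surface at z = 0. Lengths are in m, angles in rad, forces in N, time in s.
With the tool pointing down it reaches from about 0.25 to 0.725 m from the base axis. Payload 4 kg.
Tool frame: the origin (TCP) lies at the centre of the arm's flange, where the gripper is bolted on; the fingertips stand 173 mm ahead of it and the grasp point (between the pads) lies 155 mm ahead of it; x points along the fingers, z is the direction in which the jaws open and shut, and the axes are right-handed (so a half turn about x gives the same grasp; the last joint's range is limited). The gripper opens to 85 mm and grips with 20 to 120 N. Pads are 22 mm wide; open, the fingers measure 114 mm over their backs; the gripper's body (76 mm by 85 mm) begins 54 mm behind the grasp point. The pads swing forward as they close: fully open they stand 13 mm farther back than shut.
Start: joints at [0, 0.241, 0.005, 1.335, 0, 1.571], TCP at [0.5, 0, 0.405] pointing down, gripper open.
Joint ranges: [-2.72, 2.72], [-1.05, 1.87], [-1.09, 1.28], [-1.99, 2.15], [-1.42, 1.44], [-3.14, 3.14]. Speed limits (rad/s): [2.79, 2.79, 3.14, 3.14, 3.14, 3.14].

INTERFACE

Orientations are given as a unit quaternion [x, y, z, w].
In Python, from workcell import bot gives the robot as it stands.
- The arm moves only by the tool arm_command, never from a script. Its argument "moves" is one flat list of numbers, 7 for each row, row after row: the shift along the tool's x, y, z in m, then the turn, a rotation vector about the tool's x, y, z in rad, then the closure, from -1 (fully open) to 1 (shut). A call has 1 to 20 rows; each row shifts and turns the pose as measured when the row begins, along the tool's axes as they then stand; what a row does not reach is not made up. A row lasts 1/12 s, in which the tool goes at most 41.7 mm and 7.16 degrees, less where a joint would pass 70% of its speed; a pose out of reach is approached as far as the arm can. A call with a gripper value outside its range is refused whole. The fingers move at their own pace and stop on an object; the grip force is fixed at half the most. Time passes only in rows, so rows that do not move let the fingers close. It gives the time, the measured TCP pose, the force and the opening at its end, in the units of the state.
- bot.get_obs(): the state, without advancing time (a new reading comes with each control period).
- bot.camera(name): name is "scene" or "side" or "wrist"; returns the picture (480x640x3 uint8, red, green, blue); there is no depth.
- bot.get_calibration(name): a dict with "mtx" (3x3 intrinsics, pixels), "dist" ([k1, k2, p1, p2, k3] as OpenCV has them; the pictures are not rectified), "world_from_camera" (4x4, takes a point from camera to world coordinates); the wrist camera has in their place "mount" (4x4, takes a point from camera to tool coordinates, whose origin is the TCP and whose axes are the tool frame's). Camera axes: x right, y up, looking along -z (the intrinsics and any distortion apply to the point x, -y, -z); pixel columns grow to the right and rows downward; lengths in m; the calibration is good to about 2 mm. A picture is of the moment at which its call begins: read the wrist's pose just before it. get_calibration takes no time and is no camera call.
- bot.job_done(): hands the job in, once; it reports no verdict.
The state is a dict: "clock": time; "joint_pos": joint angles; "joint_vel": joint speeds; "tau": joint torques, N m; "eef_pos": TCP position; "tool_rot": TCP orientation; "ft_force": force on the tool from outside, world axes, zero at the start; "ft_torque": the same for the moment, N m; "grip_width": finger opening in m.
Only numpy, scipy, OpenCV 4.12 (cv2) and the standard library are available. Lean on these libraries where they do the work, as an engineer would, in place of code of your own. Each camera call takes 0.05 s, during which the arm holds its last target.

## Working session

There is one attempt and no reset: what is moved stays moved. The work goes in short steps, Python scripts to look and compute and a tool call to move; the robot and the scene stay as the last step left them, time stands still between calls to the robot, and variables do not carry over. Pictures are saved under pics/ and viewed, and the job is handed in when it is done.

Besides the shell and the picture viewer there is one more tool, called after "Call:" as name(argument=value, ...), one argument or row to a line, values as JSON. arm_command: Moves the arm, as the interface text tells. Its arguments: {"type":"object","properties":{"moves":{"type":"array"}},"required":["moves"]}

```bash
mkdir -p pics; ls
python3 - <<'E'
from workcell import bot
import cv2,numpy as np
print(bot.get_obs())
for n in ["scene","side","wrist"]:
    c=bot.get_calibration(n); print(n,{k:np.round(v,4).tolist() for k,v in c.items()})
    cv2.imwrite(f"pics/{n}0.png",bot.camera(n)[:,:,::-1])
E
```

```text
pics
{'clock': 0.0, 'joint_pos': array([-6.18531897e-06,  2.41408812e-01,  3.76529275e-03,  1.33521953e+00,
       -6.76290690e-07,  1.57079771e+00]), 'joint_vel': array([ 0.00060393,  0.00051056,  0.00102051, -0.00118   ,  0.00045963,
        0.00019742]), 'tau': array([ 5.50268451e-04, -3.72315860e+01,  2.52406776e+01,  1.67737965e-02,
        2.29149265e-05,  1.14679995e-05]), 'eef_pos': array([ 4.99738156e-01, -3.17902531e-06,  4.03830350e-01]), 'tool_rot': array([ 2.43809860e-06,  7.07837099e-01, -2.91279882e-06,  7.06375708e-01]), 'ft_force': array([-0.59396824, -0.80664957,  1.03079966]), 'ft_torque': array([ 0.02553314, -0.00566443,  0.00930846]), 'grip_width': 0.08509175075222589}
scene {'mtx': [[541.5734, 0.0, 327.2105], [0.0, 541.5734, 240.822], [0.0, 0.0, 1.0]], 'dist': [-0.0497, 0.0, 0.0, 0.0, 0.0], 'world_from_camera': [[-0.6159, -0.6446, 0.453, 1.066], [0.7878, -0.5098, 0.3456, 0.3512], [0.0081, 0.5697, 0.8218, 1.0313], [0.0, 0.0, 0.0, 1.0]]}
side {'mtx': [[509.6614, 0.0, 326.5851], [0.0, 509.6614, 241.32], [0.0, 0.0, 1.0]], 'dist': [-0.0648, 0.0, 0.0, 0.0, 0.0], 'world_from_camera': [[-0.7816, 0.4094, -0.4706, 0.0738], [-0.6238, -0.5182, 0.5852, 0.6187], [-0.0043, 0.7509, 0.6604, 0.8839], [0.0, 0.0, 0.0, 1.0]]}
wrist {'mtx': [[344.6463, 0.0, 316.7189], [0.0, 344.6463, 239.4065], [0.0, 0.0, 1.0]], 'dist': [-0.0009, 0.0, 0.0, 0.0, 0.0], 'mount': [[0.0003, 0.2592, -0.9658, 0.0307], [0.0003, 0.9658, 0.2592, 0.0648], [1.0, -0.0004, 0.0002, 0.0001], [0.0, 0.0, 0.0, 1.0]]}
```

View pics/scene0.png

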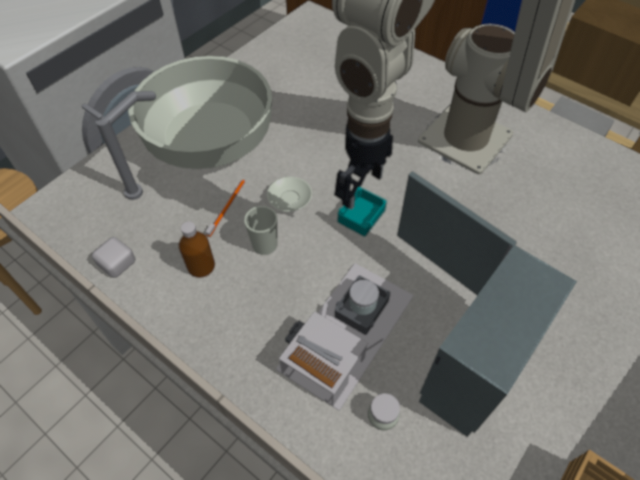

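View pics/side0.png

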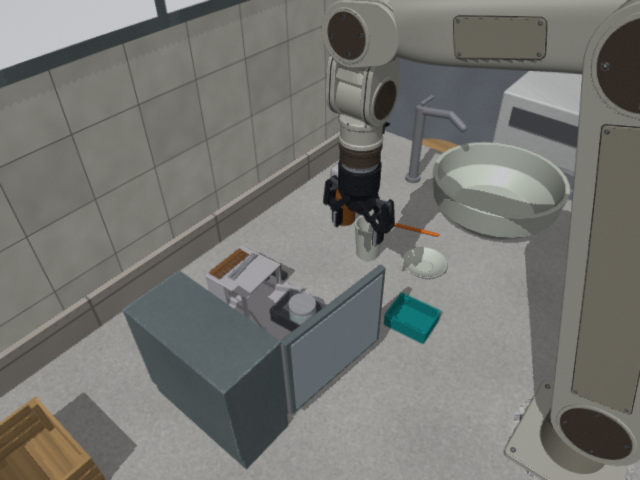

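View pics/wrist0.png

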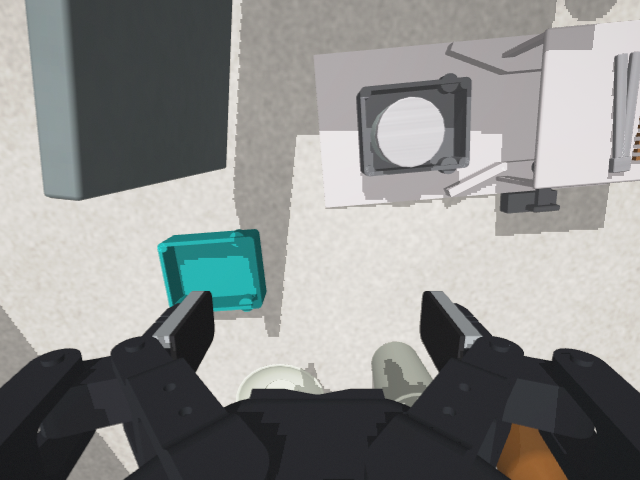

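The wrist view shows two trays: the grey one with the jar at about (413,125), and an empty turquoise one at (213,270). The grey one is meant, since the turquoise is excluded and has no jar. The roof's near edge is at about (540,110), and the door is at the upper left with its edge near (225,170).

```bash
cat > h.py <<'E'
import numpy as np, cv2
from scipy.spatial.transform import Rotation as R
from workcell import bot
def pose(o=None):
    o=o or bot.get_obs(); T=np.eye(4); T[:3,:3]=R.from_quat(o["tool_rot"]).as_matrix(); T[:3,3]=o["eef_pos"]; return T
def cam(n,T=None):
    c=bot.get_calibration(n); W=(T if T is not None else pose())@c["mount"] if n=="wrist" else c["world_from_camera"]
    return np.array(c["mtx"]),np.array(c["dist"]),np.array(W)
def ray(C,px):
    K,d,W=C; p=cv2.undistortPoints(np.array(px,float).reshape(-1,1,2),K,d).reshape(-1,2)
    v=np.c_[p[:,0],-p[:,1],-np.ones(len(p))]@W[:3,:3].T
    return W[:3,3],v
def onz(C,px,z):
    o,v=ray(C,px); return o+v*((z-o[2])/v[:,2])[:,None]
def proj(C,P):
    K,d,W=C; q=(np.array(P,float).reshape(-1,3)-W[:3,3])@W[:3,:3]; q=q*[1,-1,-1]
    return cv2.projectPoints(q,np.zeros(3),np.zeros(3),K,d)[0].reshape(-1,2)
E
python3 - <<'E'
import cv2
im=cv2.imread("pics/wrist0.png")
cv2.imwrite("pics/wcrop.png",cv2.resize(im[20:220,300:640],None,fx=2.35,fy=2.35,interpolation=cv2.INTER_CUBIC))
im=cv2.imread("pics/scene0.png")
cv2.imwrite("pics/scrop.png",cv2.resize(im[160:440,260:600],None,fx=2.1,fy=2.1,interpolation=cv2.INTER_CUBIC))
E
```

```text
(no output)
```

View pics/wcrop.png

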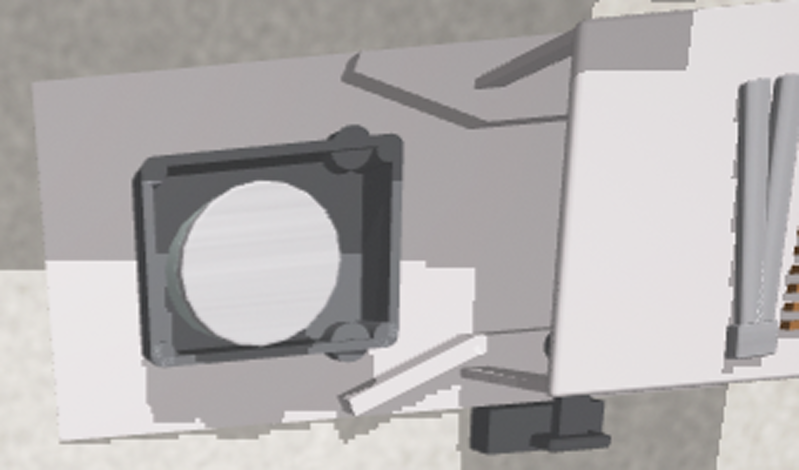

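View pics/scrop.png

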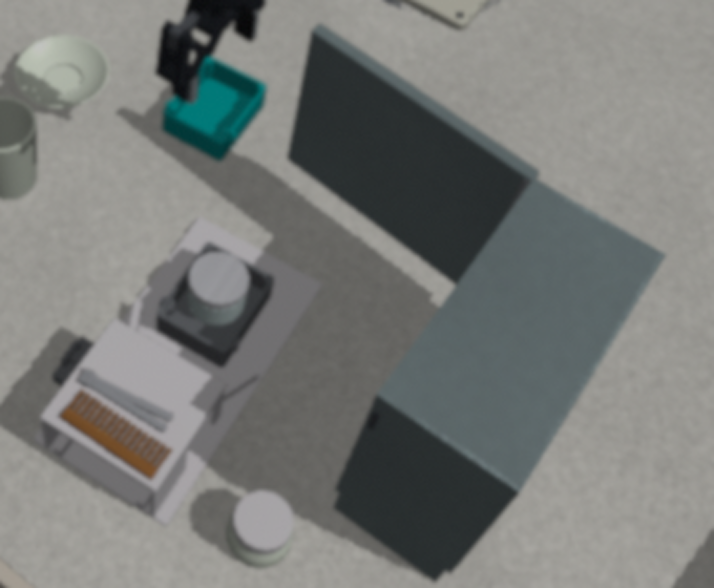

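```bash
python3 - <<'E'
from h import *
C=cam("wrist"); cv=lambda l:np.array(l)/2.35+[300,20]
np.set_printoptions(precision=4,suppress=True)
pc=onz(C,cv([(32,83),(62,441)]),.004); rf=onz(C,cv([(582,26),(553,393)]),.076); tr=onz(C,cv([(133,158),(403,135),(398,346),(148,366)]),.038)
j=onz(C,cv([(260,263)]),.057)
print("plate",pc,np.linalg.norm(pc[0]-pc[1]));print("roof",rf,np.linalg.norm(rf[0]-rf[1]));print("tray",tr,[np.linalg.norm(tr[i]-tr[i-1]) for i in range(4)],tr.mean(0))
print("jar",j)
ang=lambda a,b:np.arctan2(*(b-a)[[1,0]])
print("yaws plate",ang(pc[1],pc[0])-np.pi/2,"roof",ang(rf[1],rf[0])-np.pi/2,"tray sides",ang(tr[0],tr[1]),ang(tr[3],tr[2]),"ends",ang(tr[3],tr[0])-np.pi/2,ang(tr[2],tr[1])-np.pi/2)
S=cam("scene"); sc=lambda l:np.array(l)/2.1+[260,160]
d=onz(S,sc([(322,25),(540,168),(312,33),(522,183),(378,398),(664,255),(518,490)]),.25);print("door/cab",d,np.linalg.norm(d[0]-d[1]))
r=onz(S,sc([(118,320),(213,378),(42,415)]),.076);print("roof scene",r)
j2=onz(S,sc([(218,278)]),.057);print(j2)
D=cam("side");print("side",onz(D,[(384,272),(284,348),(180,275),(123,315)],.25))
E
python3 - <<'E'
import cv2
im=cv2.imread("pics/side0.png")
cv2.imwrite("pics/sidecrop.png",cv2.resize(im[230:460,110:450],None,fx=2.3,fy=2.3,interpolation=cv2.INTER_CUBIC))
E
```

```text
plate [[0.4961 0.1507 0.004 ]
 [0.5096 0.0013 0.004 ]] 0.15000376651274505
roof [[0.6766 0.1508 0.076 ]
 [0.6867 0.0315 0.076 ]] 0.11977879414860607
tray [[0.5351 0.1167 0.038 ]
 [0.6376 0.1248 0.038 ]
 [0.6447 0.0461 0.038 ]
 [0.5436 0.0381 0.038 ]] [np.float64(0.07909149614674912), np.float64(0.10278466263825604), np.float64(0.07902310605171574), np.float64(0.10141531557176377)] [0.5902 0.0814 0.038 ]
jar [[0.5815 0.0775 0.057 ]]
yaws plate 0.09022757598549624 roof 0.08458561869773962 tray sides 0.07911278123476957 0.07951847506686716 ends 0.10766925312703246 0.09036177550082347
door/cab [[0.4043 0.0534 0.25  ]
 [0.4248 0.2859 0.25  ]
 [0.4184 0.0515 0.25  ]
 [0.4483 0.2809 0.25  ]
 [0.6884 0.286  0.25  ]
 [0.4396 0.405  0.25  ]
 [0.6871 0.4013 0.25  ]] 0.23343170532740698
roof scene [[0.6879 0.038  0.076 ]
 [0.6804 0.1426 0.076 ]
 [0.8036 0.0439 0.076 ]]
[[0.5839 0.0799 0.057 ]]
side [[0.3951 0.0583 0.25  ]
 [0.4228 0.29   0.25  ]
 [0.6724 0.2877 0.25  ]
 [0.6733 0.4066 0.25  ]]
```

View pics/sidecrop.png

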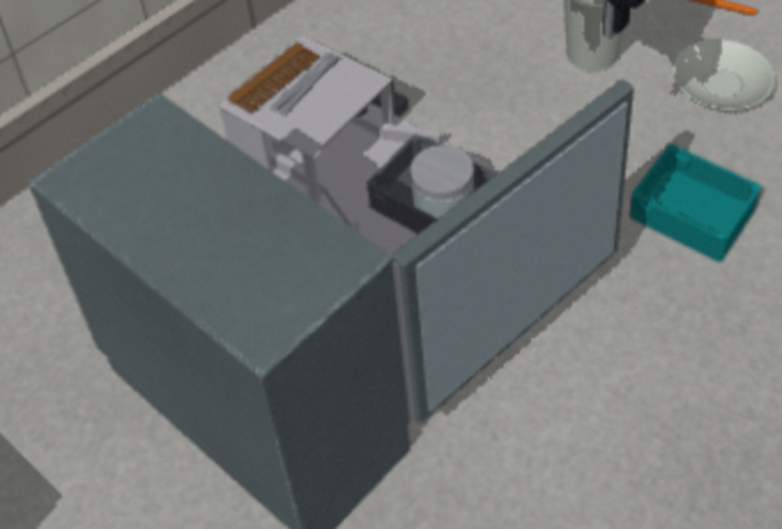

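Call:
arm_command(
  moves=[0,0,0,0.12,0,0,0,0,0,0,0.12,0,0,0,0,0,0,0.12,0,0,0],
)

```text
clock: 0.4
eef_pos: [0.4995, 0.0, 0.4028]
tool_rot: [0.131, 0.696, -0.131, 0.693]
ft_force: [-1.0, 1.0, -0.2]
grip_width: 0.0523
```

```bash
python3 -c "
from h import *
o=bot.get_obs();print(o['joint_pos'],o['grip_width']);T=pose(o);print(T[:3,:3].round(3))"
```

```text
[ 5.19683602e-06  2.42423927e-01  2.28516646e-03  1.33512577e+00
 -1.20078004e-05  1.94378447e+00] 0.052258144081870864
[[-0.004  0.364  0.931]
 [-0.     0.931 -0.364]
 [-1.    -0.002 -0.004]]
```

Call:
arm_command(
  moves=[0,0,0,-0.12,0,0,0.06,0,0,0,-0.12,0,0,0.06,0,0,0,-0.12,0,0,0.06,0,0,0,-0.12,0,0,0.06,0,0,0,-0.12,0,0,0.06,0,0,0,-0.12,0,0,0.06,0,0,0,-0.12,0,0,0.06,0,0,0,-0.12,0,0,0.06,0,0,0,-0.12,0,0,0.06,0,0,0,-0.12,0,0,0.06,0,0,0,-0.12,0,0,0.06,0,0,0,-0.12,0,0,0.06,0,0,0,-0.12,0,0,0.06,0,0,0,-0.12,0,0,0.06,0,0,0,-0.12,0,0,0.06,0,0,0,-0.12,0,0,0.06,0,0,0,-0.12,0,0,0.06],
)

```text
clock: 1.82
eef_pos: [0.4973, -0.0, 0.3957]
tool_rot: [-0.535, 0.46, 0.547, 0.451]
ft_force: [-0.5, -0.7, 0.3]
grip_width: 0.04
```

```bash
cat > to.py <<'E'
import sys
from h import *
# shelf frame: yaw .087, origin (.6823,.0916)
o=bot.get_obs();T=pose(o);a=.087;c,s=np.cos(a),np.sin(a)
d=T[:2,3]-[.6823,.0916]
print("t",o["clock"],"shelf xy",(d@[c,s]).round(4),(d@[-s,c]).round(4),"z",T[2,3].round(4),"w",o["grip_width"].round(4),"F",o["ft_force"].round(1))
print("heading y",np.arctan2(T[1,1],T[0,1]).round(3),"xaxis",T[:3,0].round(3),"j",o["joint_pos"].round(2))
if len(sys.argv)>3:
    g=np.array(sys.argv[1:4],float); w=np.array([.6823+g[0]*c-g[1]*s,.0916+g[0]*s+g[1]*c,g[2]])
    print("tool shift",(T[:3,:3].T@(w-T[:3,3])).round(4),"world",w)
E
python3 to.py -.165 -.002 .24
```

```text
Traceback (most recent call last):
  File "to.py", line 6, in <module>
    print("t",o["clock"],"shelf xy",(d@[c,s]).round(4),(d@[-s,c]).round(4),"z",T[2,3].round(4),"w",o["grip_width"].round(4),"F",o["ft_force"].round(1))
                                                                                                   ^^^^^^^^^^^^^^^^^^^^^
AttributeError: 'float' object has no attribute 'round'
```

```bash
sed -i 's/o\["grip_width"\].round(4)/round(o["grip_width"],4)/' to.py; python3 to.py -.165 -.002 .24
```

```text
t 1.8167 shelf xy -0.1923 -0.0752 z 0.3957 w 0.04 F [-0.5 -0.7  0.3]
heading y -2.97 xaxis [-0.021  0.    -1.   ] j [-0.    0.25 -0.01  1.33  0.   -0.17]
tool shift [ 0.1553 -0.0365  0.0701] world [0.51809783 0.07527067 0.24      ]
```

Call:
arm_command(
  moves=[0,-0.01,0.02,0.04,0,-0.03,0.06,0,-0.01,0.02,0.04,0,-0.02,0.06,0.03,-0.008,0.015,0,0,0,0.06,0.03,-0.008,0.015,0,0,0,0.06,0.03,0,0,0,0,0,0.06,0.03,0,0,0,0,0,0.06,0.03,0,0,0,0,0,0.06],
)

```text
clock: 2.4
eef_pos: [0.5339, 0.0786, 0.2485]
tool_rot: [0.533, -0.462, -0.512, -0.49]
ft_force: [0.3, -0.6, -0.3]
grip_width: 0.0398
```

```bash
python3 to.py -.165 -.002 .192
python3 - <<'E'
from h import *
cv2.imwrite("pics/w1.png",bot.camera("wrist")[:,:,::-1])
E
```

```text
t 2.4 shelf xy -0.149 -0.0001 z 0.2485 w 0.0398 F [ 0.3 -0.6 -0.3]
heading y -3.05 xaxis [ 0.049  0.01  -0.999] j [ 0.15  0.42 -0.18  0.93  0.    0.05]
tool shift [ 0.0557  0.0188 -0.0021] world [0.51809783 0.07527067 0.192     ]
```

View pics/w1.png

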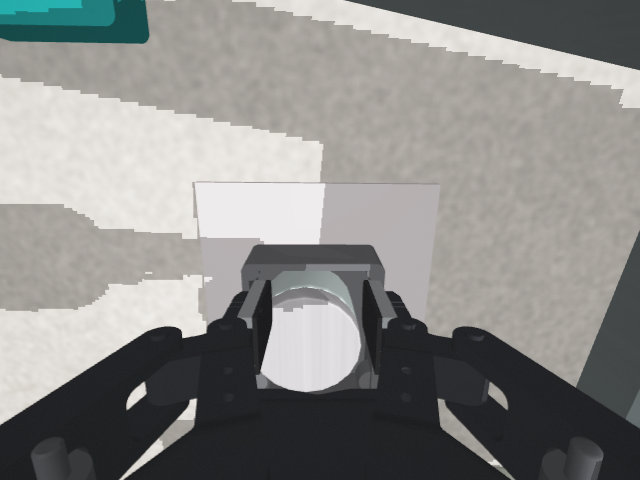

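Call:
arm_command(
  moves=[0,0.014,0,0,0,0,0.06,0,0.014,-0.002,0,0,0,0.06,0.018,0,0,0,0,0,0.06,0.018,0,0,0,0,0,0.06,0.014,0,0,0,0,0,0.06,0,0,0,0,0,0,0.06],
)

```text
clock: 2.95
eef_pos: [0.5019, 0.0733, 0.1876]
tool_rot: [0.528, -0.468, -0.517, -0.484]
ft_force: [-0.7, 0.3, 0.6]
grip_width: 0.0405
```

```bash
python3 to.py -.165 -.002 .192
python3 - <<'E'
from h import *
cv2.imwrite("pics/w2.png",bot.camera("wrist")[:,:,::-1])
im=bot.camera("side")[:,:,::-1]
cv2.imwrite("pics/side2.png",cv2.resize(im[160:430,200:460],None,fx=2.2,fy=2.2))
E
```

```text
t 2.95 shelf xy -0.1813 -0.0025 z 0.1876 w 0.0405 F [-0.7  0.3  0.6]
heading y -3.05 xaxis [ 0.027  0.006 -1.   ] j [ 0.14  0.45 -0.32  0.78  0.    0.05]
tool shift [-0.004  -0.0164  0.0005] world [0.51809783 0.07527067 0.192     ]
```

View pics/w2.png

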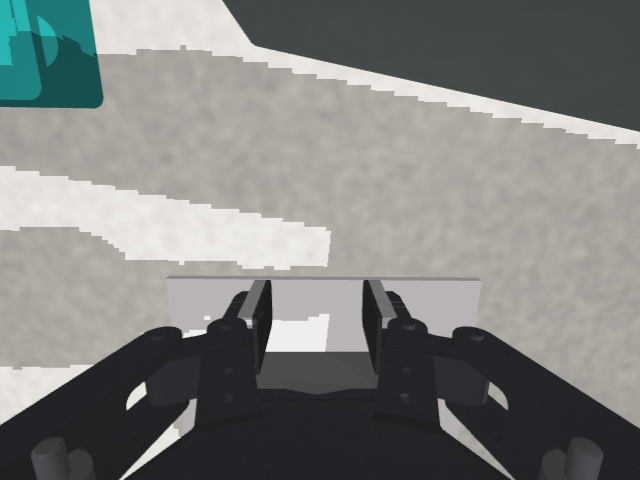

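View pics/side2.png

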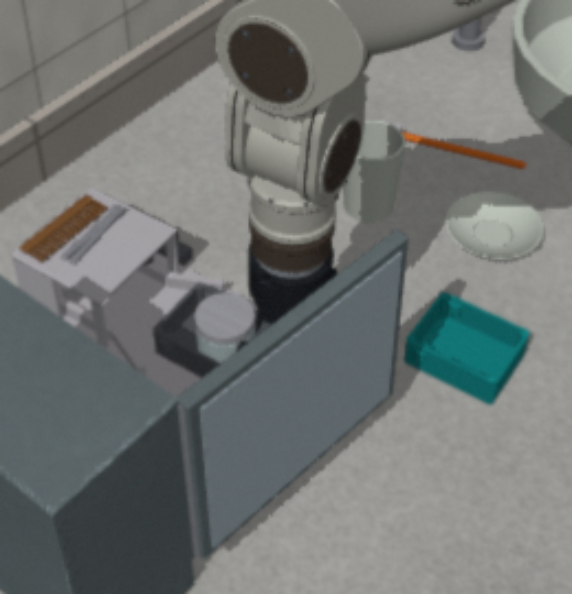

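Call:
arm_command(
  moves=[-0.003,-0.005,0,0,0,0,0.06,-0.001,-0.005,0,0,0,0,0.06,-0.001,-0.005,0,0,0,0,0.06,-0.0005,-0.003,0,0,0,0,0.06,-0.0005,-0.003,0,0,0,0,0.06,-0.0005,-0.003,0,0,0,0,0.06,-0.0005,-0.003,0,0,0,0,0.06,-0.0005,-0.003,0,0,0,0,0.06,-0.0005,-0.003,0,0,0,0,0.06,-0.0005,-0.003,0,0,0,0,0.06],
)

```text
clock: 3.88
eef_pos: [0.5427, 0.0771, 0.2047]
tool_rot: [0.529, -0.467, -0.516, -0.486]
ft_force: [-1.7, 0.0, -0.2]
grip_width: 0.0401
```

```bash
python3 to.py -.165 -.002 .192
python3 - <<'E'
from h import *
cv2.imwrite("pics/w3.png",bot.camera("wrist")[:,:,::-1])
E
```

```text
t 3.8833 shelf xy -0.1403 -0.0023 z 0.2047 w 0.0401 F [-1.7  0.  -0.2]
heading y -3.05 xaxis [ 0.032  0.007 -0.999] j [ 0.14  0.49 -0.19  0.86  0.    0.05]
tool shift [0.0119 0.0251 0.0004] world [0.51809783 0.07527067 0.192     ]
```

View pics/w3.png

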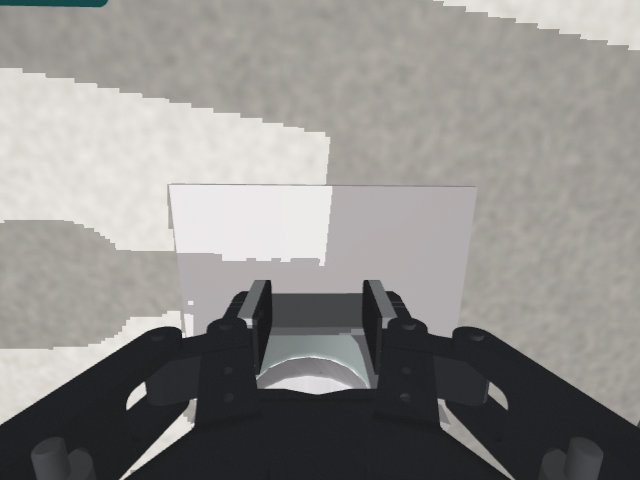

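Call:
arm_command(
  moves=[0,0.008,0,0,0,0,0.06,0,0.008,0,0,0,0,0.06,0.006,0,0,0,0,0,0.06,0.006,0,0,0,0,0,0.06,0,0,0,0,0,0,0.06],
)

```text
clock: 4.35
eef_pos: [0.5276, 0.0758, 0.1925]
tool_rot: [0.531, -0.465, -0.514, -0.488]
ft_force: [-0.5, -0.3, -0.5]
grip_width: 0.0402
```

```bash
python3 to.py -.165 -.002 .192
python3 - <<'E'
from h import *
C=cam("wrist");im=bot.camera("wrist")[:,:,::-1]
cv2.imwrite("pics/w4.png",im)
E
```

```text
t 4.35 shelf xy -0.1555 -0.0023 z 0.1925 w 0.0402 F [-0.5 -0.3 -0.5]
heading y -3.05 xaxis [ 0.039  0.008 -0.999] j [ 0.14  0.48 -0.25  0.8   0.    0.05]
tool shift [0.0001 0.0095 0.0004] world [0.51809783 0.07527067 0.192     ]
```

View pics/w4.png

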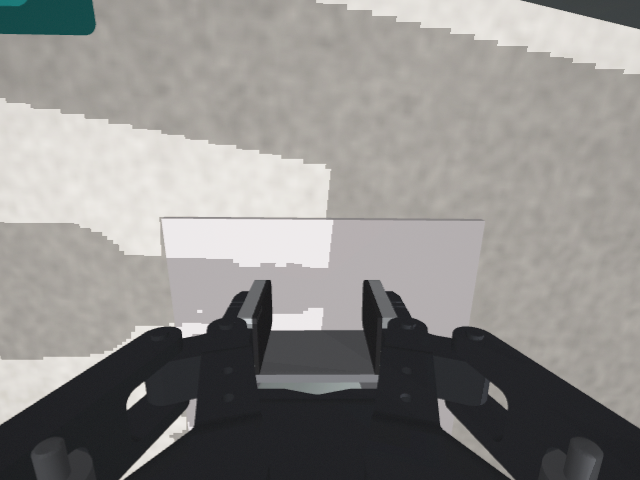

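Call:
arm_command(
  moves=[0.003,-0.003,0,0,0,0,0.06,0,-0.003,0,0,0,0,0.06,0,-0.003,0,0,0,0,0.06,0,-0.004,0,0,0,0,0.06,0,-0.004,0,0,0,0,0.06,0,-0.004,0,0,0,0,0.06,0,-0.004,0,0,0,0,0.06,0,-0.004,0,0,0,0,0.06],
)

```text
clock: 5.07
eef_pos: [0.5583, 0.0786, 0.1901]
tool_rot: [0.53, -0.466, -0.515, -0.487]
ft_force: [-2.2, -0.1, 0.6]
grip_width: 0.04
```

```bash
python3 to.py -.04 -.002 .192
python3 - <<'E'
from h import *
cv2.imwrite("pics/w5.png",bot.camera("wrist")[:,:,::-1])
im=bot.camera("scene")[:,:,::-1]
cv2.imwrite("pics/s5.png",cv2.resize(im[200:440,240:500],None,fx=2.4,fy=2.4))
E
```

```text
t 5.0667 shelf xy -0.1246 -0.0022 z 0.1901 w 0.04 F [-2.2 -0.1  0.6]
heading y -3.05 xaxis [ 0.035  0.008 -0.999] j [ 0.14  0.53 -0.16  0.84  0.    0.05]
tool shift [ 0.001  -0.0847 -0.0003] world [0.64262507 0.08613195 0.192     ]
```

View pics/w5.png

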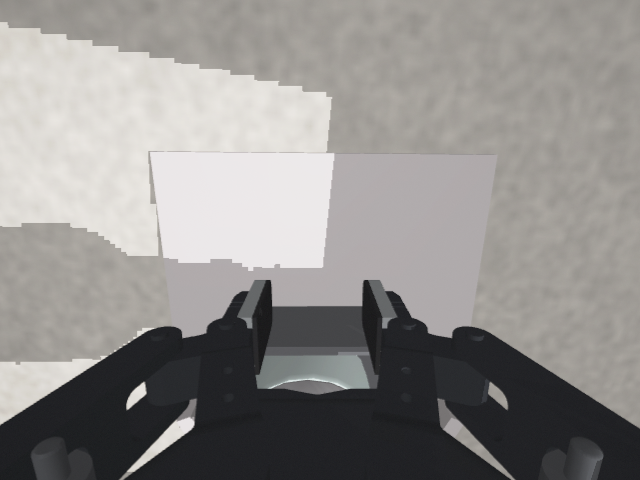

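View pics/s5.png

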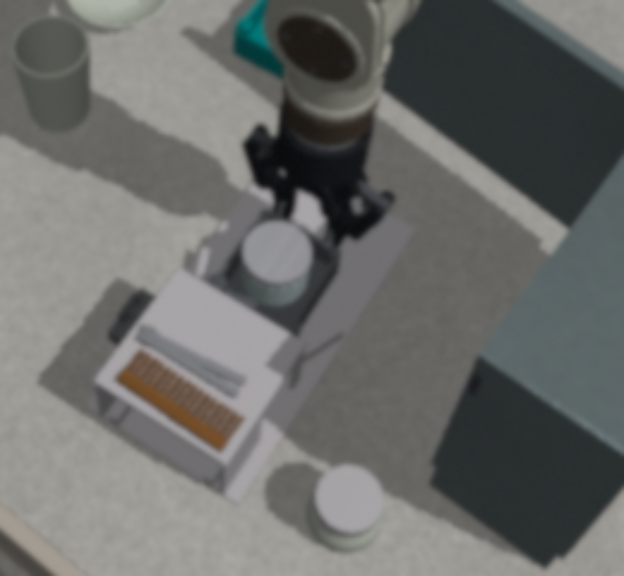

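Call:
arm_command(
  moves=[0,-0.004,0,0,0,0,0.06,0,-0.004,0,0,0,0,0.06,0,-0.004,0,0,0,0,0.06,0,-0.004,0,0,0,0,0.06,0,-0.004,0,0,0,0,0.06,0,-0.004,0,0,0,0,0.06,0,-0.004,0,0,0,0,0.06,0,-0.004,0,0,0,0,0.06,0,-0.004,0,0,0,0,0.06,0,-0.004,0,0,0,0,0.06],
)

```text
clock: 6.0
eef_pos: [0.6016, 0.0826, 0.1905]
tool_rot: [0.529, -0.467, -0.515, -0.486]
ft_force: [-2.7, -0.2, -0.5]
grip_width: 0.0403
```

```bash
python3 to.py -.04 -.002 .192
python3 - <<'E'
from h import *
im=bot.camera("scene")[:,:,::-1]
cv2.imwrite("pics/s6.png",cv2.resize(im[220:420,250:450],None,fx=2.9,fy=2.9,interpolation=cv2.INTER_CUBIC))
E
```

```text
t 6.0 shelf xy -0.0812 -0.002 z 0.1905 w 0.0403 F [-2.7 -0.2 -0.5]
heading y -3.05 xaxis [ 0.033  0.007 -0.999] j [ 0.14  0.6  -0.03  0.9   0.    0.04]
tool shift [-0.0002 -0.0412 -0.0002] world [0.64262507 0.08613195 0.192     ]
```

View pics/s6.png

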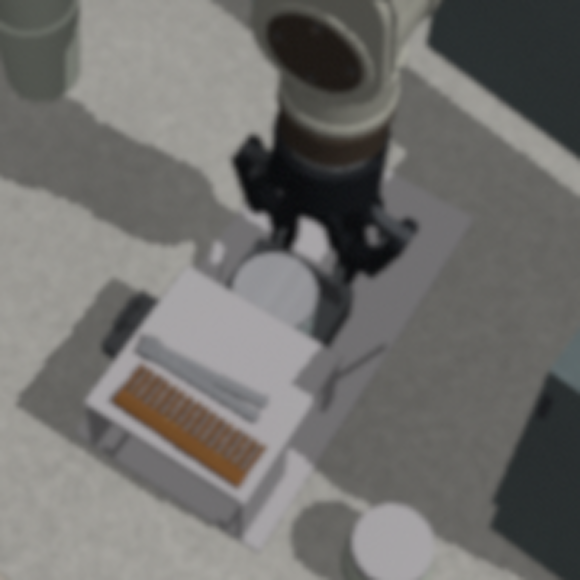

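Call:
arm_command(
  moves=[0,-0.004,0,0,0,0,0.06,0,-0.004,0,0,0,0,0.06,0,-0.004,0,0,0,0,0.06,0,-0.004,0,0,0,0,0.06],
)

```text
clock: 6.38
eef_pos: [0.615, 0.0848, 0.1901]
tool_rot: [0.526, -0.469, -0.52, -0.484]
ft_force: [-4.6, 1.7, 2.2]
grip_width: 0.0404
```

Call:
arm_command(
  moves=[0,-0.003,0,0,0,0,0.06],
)

```text
clock: 6.47
eef_pos: [0.6169, 0.0852, 0.1898]
tool_rot: [0.525, -0.47, -0.521, -0.482]
ft_force: [-8.3, -0.4, 2.9]
grip_width: 0.0401
```

Call:
arm_command(
  moves=[0,-0.003,0,0,0,0,0.06],
)

```text
clock: 6.55
eef_pos: [0.6186, 0.0854, 0.1895]
tool_rot: [0.524, -0.471, -0.522, -0.481]
ft_force: [-8.2, -1.3, 3.1]
grip_width: 0.0398
```

Call:
arm_command(
  moves=[0,-0.003,0,0,0,0,0.06],
)

```text
clock: 6.63
eef_pos: [0.6203, 0.0855, 0.1892]
tool_rot: [-0.522, 0.473, 0.523, 0.48]
ft_force: [-6.3, -0.7, 3.5]
grip_width: 0.0405
```

```bash
python3 to.py -.04 -.002 .192
python3 - <<'E'
from h import *
im=bot.camera("scene")[:,:,::-1]
cv2.imwrite("pics/s7.png",cv2.resize(im[220:420,250:450],None,fx=2.9,fy=2.9,interpolation=cv2.INTER_CUBIC))
cv2.imwrite("pics/w7.png",bot.camera("wrist")[:,:,::-1])
im=bot.camera("side")[:,:,::-1]
cv2.imwrite("pics/side7.png",cv2.resize(im[200:360,180:380],None,fx=2.9,fy=2.9,interpolation=cv2.INTER_CUBIC))
E
```

```text
t 6.6333 shelf xy -0.0623 -0.0006 z 0.1892 w 0.0405 F [-6.3 -0.7  3.5]
heading y -3.049 xaxis [ 0.006  0.008 -1.   ] j [0.14 0.65 0.05 0.96 0.01 0.04]
tool shift [-0.0027 -0.0223 -0.0015] world [0.64262507 0.08613195 0.192     ]
```

View pics/s7.png

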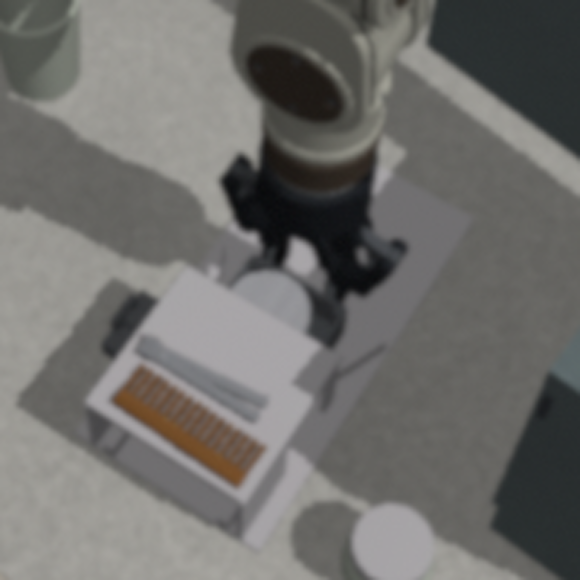

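View pics/w7.png

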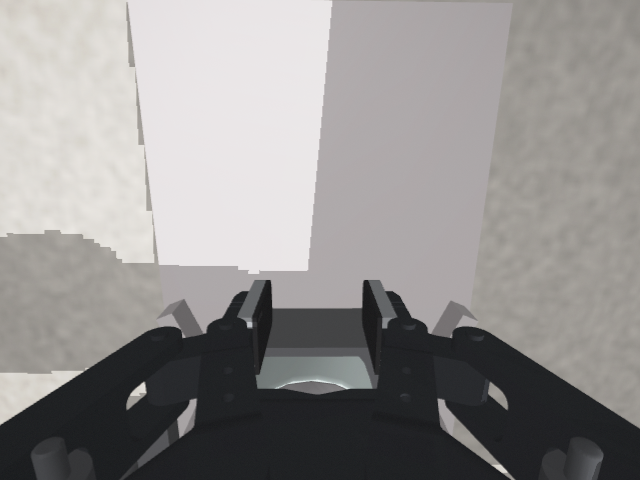

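View pics/side7.png

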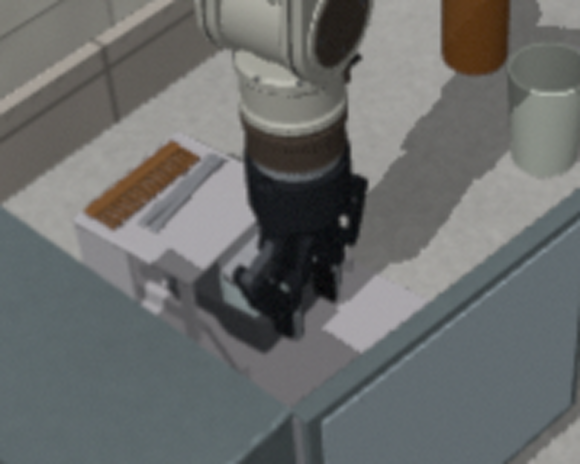

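Run:
```python
from h import *
C=cam("wrist"); a=.087;c,s=np.cos(a),np.sin(a)
M=np.array([[c,s],[-s,c]])
f=lambda px,z:(M@(onz(C,[px],z)[0][:2]-[.6823,.0916])).round(4)
print("near wall bottom?",f((315,309),.004),"top rim outer",f((315,347),.038),"ends",f((275,309),.004),f((365,309),.004),f((275,347),.038),f((365,349),.038))
print("plate near corners",f((128,2),.004),f((512,4),.004))
T=pose();P=T[:3,3]+T[:3,0]*.168;print("tip",M@(P[:2]-[.6823,.0916]),P[2])
```

```text
near wall bottom? [-0.049  -0.0007] top rim outer [-0.0498 -0.0008] ends [-0.049  -0.0204] [-0.0491  0.0238] [-0.0498 -0.0166] [-0.0489  0.019 ]
plate near corners [-0.1798 -0.074 ] [-0.1804  0.0757]
tip [-0.06055397  0.00052489] 0.021162762884651076
```

Call:
arm_command(
  moves=[-0.0005,-0.004,0,0,0,-0.01,0.06],
)

```text
clock: 6.87
eef_pos: [0.6231, 0.0857, 0.1891]
tool_rot: [0.524, -0.471, -0.521, -0.481]
ft_force: [-4.3, 1.0, -0.8]
grip_width: 0.0404
```

Call:
arm_command(
  moves=[-0.0005,-0.004,0,0,0,-0.012,0.06],
)

```text
clock: 6.95
eef_pos: [0.6265, 0.086, 0.189]
tool_rot: [0.526, -0.469, -0.519, -0.484]
ft_force: [-2.3, -0.1, -1.1]
grip_width: 0.0403
```

Call:
arm_command(
  moves=[-0.0005,-0.004,0,0,0,-0.012,0.06],
)

```text
clock: 7.03
eef_pos: [0.6305, 0.0863, 0.1892]
tool_rot: [0.529, -0.466, -0.516, -0.487]
ft_force: [-1.7, 0.1, -1.3]
grip_width: 0.0397
```

Call:
arm_command(
  moves=[-0.0005,-0.004,0,0,0,-0.012,0.06],
)

```text
clock: 7.12
eef_pos: [0.6334, 0.0868, 0.1893]
tool_rot: [0.531, -0.463, -0.514, -0.489]
ft_force: [-16.7, -0.0, 8.3]
grip_width: 0.0401
```

```bash
python3 to.py
cat > near.py <<'E'
from h import *
import sys
C=cam("wrist"); a=.087;c,s=np.cos(a),np.sin(a);M=np.array([[c,s],[-s,c]])
f=lambda px,z:(M@(onz(C,[px],z)[0][:2]-[.6823,.0916])).round(4)
im=bot.camera("wrist")[:,:,::-1];cv2.imwrite(sys.argv[1],im)
for u in (285,320,350):
    g=cv2.cvtColor(im,cv2.COLOR_BGR2GRAY)[:,u].astype(int); e=[r for r in range(200,385) if abs(g[r+1]-g[r-1])>15]
    print(u,e,[ (r,f((u,r),.004),f((u,r),.038)) for r in e[:1]+e[-1:]])
E
python3 near.py pics/w8.png
```

```text
t 7.1167 shelf xy -0.0491 -0.0006 z 0.1893 w 0.0401 F [-16.7  -0.    8.3]
heading y -3.049 xaxis [ 0.042  0.011 -0.999] j [0.13 0.65 0.06 0.94 0.01 0.04]
285 [267, 268, 305, 306, 307, 347, 355, 356, 383, 384] [(267, array([-0.0517, -0.0149]), array([-0.0654, -0.0118])), (384, array([ 0.0152, -0.0163]), array([-0.0135, -0.013 ]))]
320 [305, 306, 307, 347, 355, 356, 379, 380, 381, 382, 383] [(305, array([-0.0317,  0.0019]), array([-0.0499,  0.0012])), (383, array([0.0146, 0.0023]), array([-0.014 ,  0.0015]))]
350 [305, 306, 307, 347, 352, 353, 355, 356] [(305, array([-0.0317,  0.0166]), array([-0.0499,  0.0126])), (356, array([-0.0023,  0.0177]), array([-0.0271,  0.0134]))]
```

View pics/w8.png

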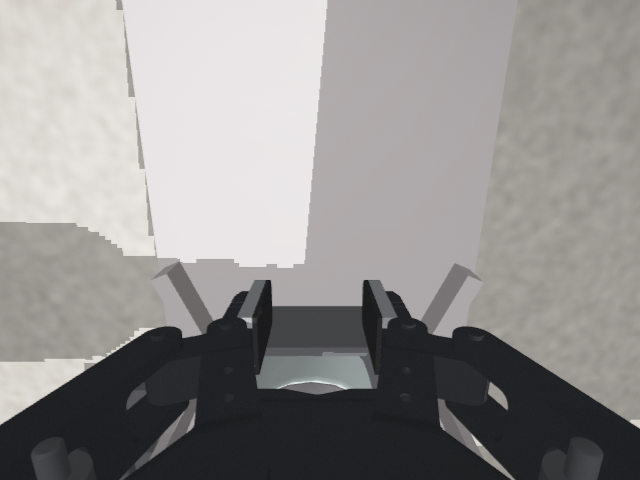

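Call:
arm_command(
  moves=[0,-0.004,0,0,0,0,0.06],
)

```text
clock: 7.25
eef_pos: [0.6348, 0.0868, 0.1887]
tool_rot: [0.529, -0.466, -0.516, -0.487]
ft_force: [-15.7, -1.4, 6.8]
grip_width: 0.0403
```

Call:
arm_command(
  moves=[0,-0.003,0,0,0,0,0.06],
)

```text
clock: 7.33
eef_pos: [0.6358, 0.0868, 0.1882]
tool_rot: [0.527, -0.468, -0.517, -0.485]
ft_force: [-8.7, -1.1, 3.7]
grip_width: 0.0403
```

```bash
python3 to.py;python3 near.py pics/w9.png
```

```text
t 7.3333 shelf xy -0.0468 -0.0008 z 0.1882 w 0.0403 F [-8.7 -1.1  3.7]
heading y -3.05 xaxis [ 0.027  0.009 -1.   ] j [0.13 0.66 0.08 0.96 0.01 0.04]
285 [268, 269, 307, 308, 309, 349, 357, 358] [(268, array([-0.052 , -0.0151]), array([-0.0653, -0.0121])), (358, array([-0.0028, -0.0162]), array([-0.0271, -0.0129]))]
320 [307, 308, 309, 349, 357, 358, 381, 382, 383, 384] [(307, array([-0.0317,  0.0015]), array([-0.0495,  0.0008])), (384, array([0.0131, 0.0018]), array([-0.0148,  0.0011]))]
350 [307, 308, 309, 349, 354, 355, 357, 358] [(307, array([-0.0317,  0.0161]), array([-0.0495,  0.0122])), (358, array([-0.0028,  0.0171]), array([-0.0271,  0.0129]))]
```

Call:
arm_command(
  moves=[0,0.01,0,0,0,0,0.06,0,0.02,0,0,0,0,0.06,0,0.02,0,0,0,0,0.06,-0.02,0,0,0,0,0,1,-0.04,0,0,0,0,0,1,-0.04,0,0,0,0,0,1,-0.04,0,0,0,0,0,1,-0.04,0,0,0,0,0,1],
)

```text
clock: 8.05
eef_pos: [0.581, 0.0804, 0.3654]
tool_rot: [0.528, -0.468, -0.516, -0.486]
ft_force: [0.6, -0.1, -0.1]
grip_width: -0.0002
```

```bash
python3 to.py
python3 - <<'E'
from h import *
im=bot.camera("scene")[:,:,::-1]
cv2.imwrite("pics/s10.png",cv2.resize(im[160:420,240:580],None,fx=2.3,fy=2.3,interpolation=cv2.INTER_CUBIC))
cv2.imwrite("pics/w10.png",bot.camera("wrist")[:,:,::-1])
E
```

```text
t 8.05 shelf xy -0.1019 -0.0024 z 0.3654 w -0.0002 F [ 0.6 -0.1 -0.1]
heading y -3.051 xaxis [ 0.03   0.008 -1.   ] j [0.14 0.42 0.15 1.27 0.   0.05]
```

View pics/s10.png

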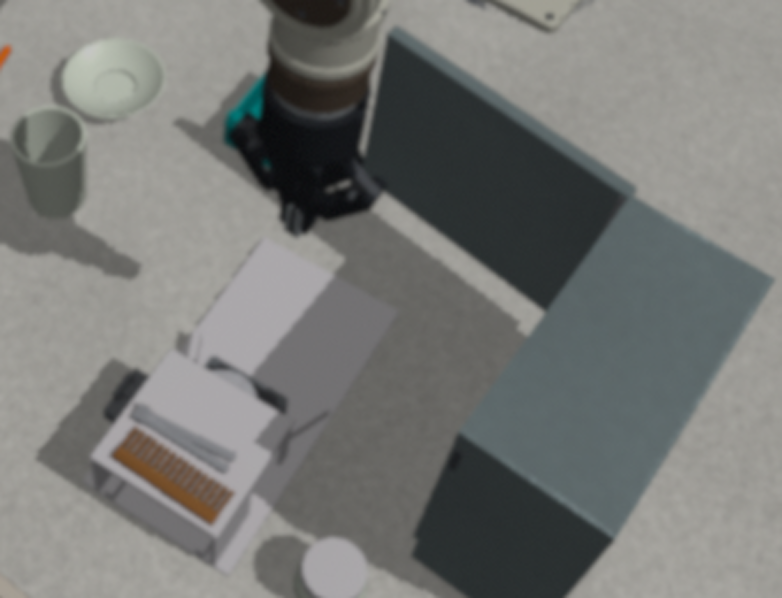

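View pics/w10.png

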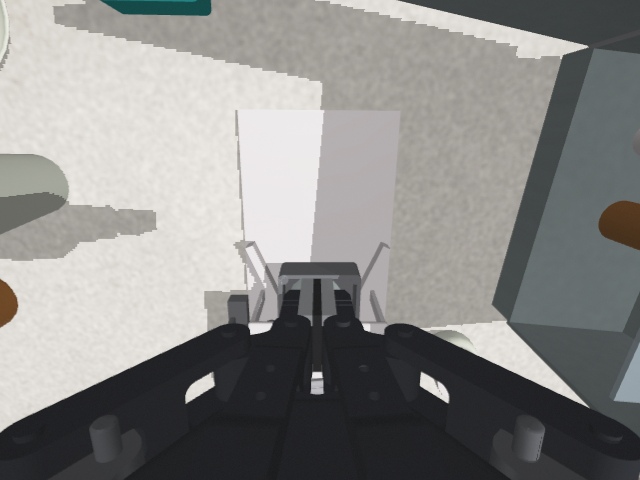

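Tray rim is at about (247,385) in the crop: the near end stands just in front of the roof, and the jar is standing inside. Next comes the door, pushed from its mirror side.

Call:
arm_command(
  moves=[-0.035,0,0,0,0,0.015,1,-0.035,0,0,0,0,0.015,1,-0.025,0,0,0,0,0,1,0,0.029,0.005,0.02,0,0,1,0,0.029,0.005,0.02,0,0,1,0,0.029,0.005,0.03,0,0,1,0,0.029,0.005,0.03,0,0,1,0,0.029,0.005,0.03,0,0,1,0,0.029,0.005,0.03,0,0,1,0,0.029,0.005,0.03,0,0,1,0,0.029,0.005,0,0,0,1,0,0,0,0,0,0,1],
)

```text
clock: 9.15
eef_pos: [0.3508, 0.1219, 0.4667]
tool_rot: [-0.482, 0.505, 0.459, 0.55]
ft_force: [-0.3, -0.2, 0.3]
grip_width: -0.0001
```

```bash
cat > d.py <<'E'
from h import *
o=bot.get_obs();T=pose(o);print("t",round(o["clock"],2),"p",T[:3,3].round(4),"heading y",(np.arctan2(T[1,1],T[0,1])%(2*np.pi)).round(3),"x",T[:3,0].round(3),"F",o["ft_force"].round(1),"j",o["joint_pos"].round(2))
n=T[:2,1];n=n/np.linalg.norm(n);u=-T[:2,2];H=np.array([.440,.286]);d=T[:2,3]+T[:2,0]*.15-H;print("finger along door r",(d@u).round(4),"offset",(d@n).round(4))
E
python3 d.py;python3 - <<'E'
from h import *
cv2.imwrite("pics/s11.png",bot.camera("scene")[:,:,::-1])
im=bot.camera("side")[:,:,::-1]
cv2.imwrite("pics/sd11.png",im)
E
```

```text
t 9.15 p [0.3508 0.1219 0.4667] heading y 3.027 x [ 0.07   0.018 -0.997] F [-0.3 -0.2  0.3] j [ 0.34 -0.07 -0.18  1.39 -0.01  0.45]
finger along door r 0.1692 offset 0.0598
```

View pics/s11.png

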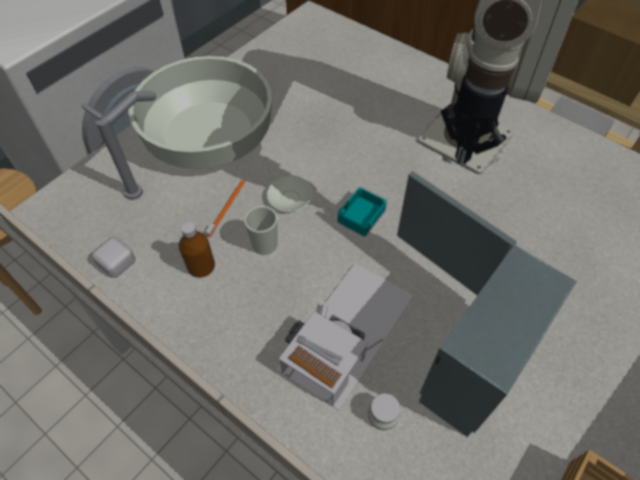

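View pics/sd11.png

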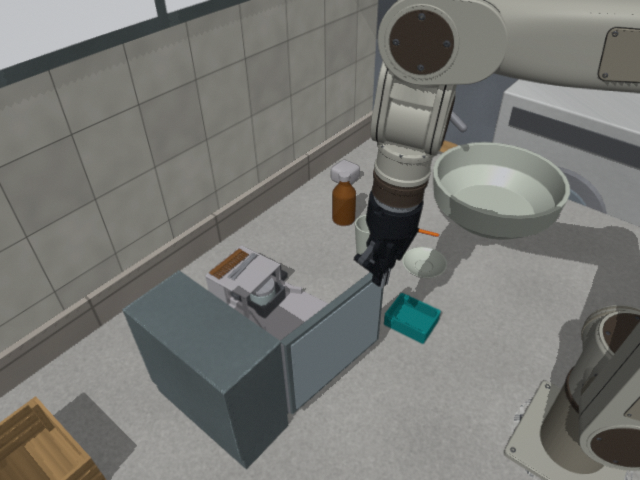

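Call:
arm_command(
  moves=[0,0,-0.005,0,0,0.035,1,0,0,-0.005,0,0,0.035,1,0.02,0,0,0,0,0,1,0.02,0,0,0,0,0,1,0.02,0,0,0,0,0,1,0.018,0,0,0,0,0,1,0,0,0,0,0,0,1],
)

```text
clock: 9.83
eef_pos: [0.3662, 0.1142, 0.3909]
tool_rot: [-0.468, 0.514, 0.472, 0.543]
ft_force: [-0.3, -0.8, -0.6]
grip_width: 0.0002
```

```bash
python3 d.py;python3 - <<'E'
from h import *
im=bot.camera("scene")[:,:,::-1]
cv2.imwrite("pics/s12.png",cv2.resize(im[80:340,340:600],None,fx=2.2,fy=2.2,interpolation=cv2.INTER_CUBIC))
E
```

```text
t 9.83 p [0.3662 0.1142 0.3909] heading y 3.025 x [ 0.027  0.032 -0.999] F [-0.3 -0.8 -0.6] j [ 0.29  0.   -0.31  1.23  0.02  0.41]
finger along door r 0.1739 offset 0.0498
```

View pics/s12.png

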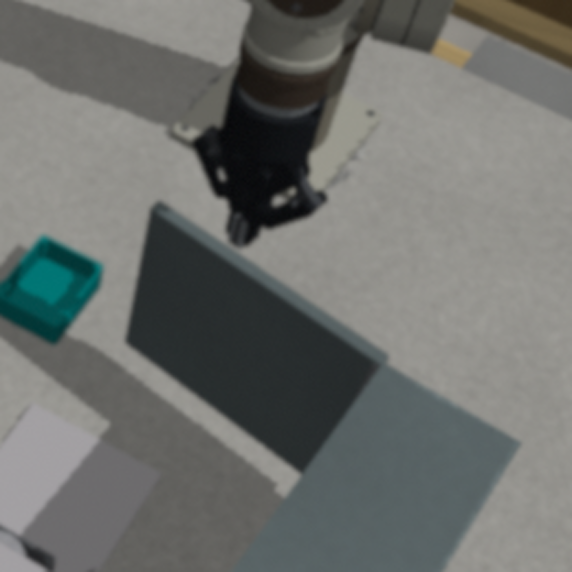

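Call:
arm_command(
  moves=[0.008,-0.003,-0.003,0,0,0,1,0.006,-0.006,0,0,0,0,1,0,-0.007,0,0,0,0,1,0,-0.007,0,0,0,0,1,0,-0.009,-0.001,-0.05,0,0,1,0,-0.009,-0.001,-0.05,0,0,1,0,-0.009,-0.001,-0.05,0,0,1,0,-0.009,-0.001,-0.05,0,0,1],
)

```text
clock: 10.55
eef_pos: [0.4332, 0.1027, 0.3832]
tool_rot: [0.523, -0.459, -0.521, -0.494]
ft_force: [-1.0, 0.1, -0.6]
grip_width: 0.0001
```

```bash
python3 d.py;python3 - <<'E'
from h import *
im=bot.camera("scene")[:,:,::-1]
cv2.imwrite("pics/s13.png",cv2.resize(im[80:340,340:600],None,fx=2.2,fy=2.2,interpolation=cv2.INTER_CUBIC))
E
```

```text
t 10.55 p [0.4332 0.1027 0.3832] heading y 3.232 x [ 0.034  0.035 -0.999] F [-1.   0.1 -0.6] j [ 0.22  0.13 -0.2   1.21  0.03  0.13]
finger along door r 0.1771 offset 0.0177
```

View pics/s13.png

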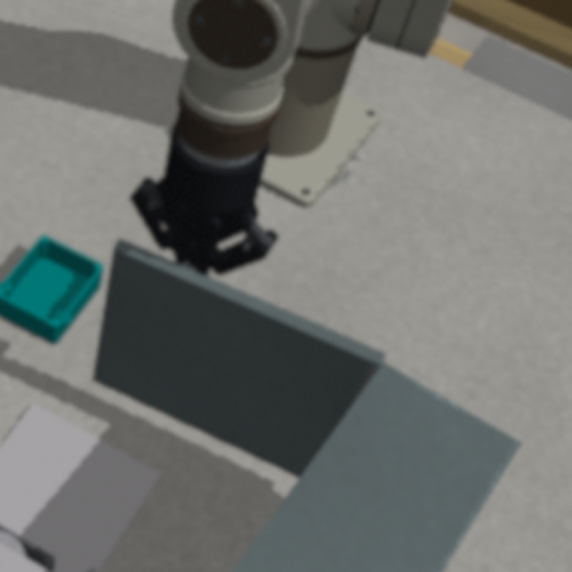

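Call:
arm_command(
  moves=[0,-0.009,-0.001,-0.06,0,0,1,0,-0.009,-0.001,-0.06,0,0,1,0,-0.009,-0.001,-0.06,0,0,1,0,-0.009,-0.001,-0.06,0,0,1,0,-0.009,-0.001,-0.06,0,0,1,0,-0.009,-0.001,-0.06,0,0,1,0,-0.009,-0.001,-0.06,0,0,1,0,-0.009,-0.001,-0.06,0,0,1],
)

```text
clock: 11.27
eef_pos: [0.5093, 0.1155, 0.3873]
tool_rot: [0.627, -0.319, -0.618, -0.351]
ft_force: [-1.2, -0.3, 0.0]
grip_width: -0.0003
```

```bash
python3 d.py
```

```text
t 11.27 p [0.5093 0.1155 0.3873] heading y 3.725 x [ 0.032  0.034 -0.999] F [-1.2 -0.3  0. ] j [ 0.22  0.28  0.    1.26  0.03 -0.37]
finger along door r 0.1788 offset 0.0293
```

Call:
arm_command(
  moves=[0.001,-0.01,-0.001,-0.06,0,0,1,0.001,-0.01,-0.001,-0.06,0,0,1,0.001,-0.01,-0.001,-0.06,0,0,1,0.001,-0.01,-0.001,-0.06,0,0,1,0.001,-0.01,-0.001,-0.06,0,0,1,0,-0.01,-0.001,-0.06,0,0,1,0,-0.01,-0.001,-0.06,0,0,1,0,-0.01,-0.001,-0.06,0,0,1],
)

```text
clock: 11.93
eef_pos: [0.576, 0.1666, 0.388]
tool_rot: [0.694, -0.16, -0.677, -0.187]
ft_force: [0.0, -1.4, -1.3]
grip_width: 0.0005
```

```bash
python3 d.py;python3 - <<'E'
from h import *
im=bot.camera("scene")[:,:,::-1]
cv2.imwrite("pics/s14.png",cv2.resize(im[150:440,290:580],None,fx=2,fy=2,interpolation=cv2.INTER_CUBIC))
E
```

```text
t 11.93 p [0.576  0.1666 0.388 ] heading y 4.217 x [ 0.033  0.031 -0.999] F [ 0.  -1.4 -1.3] j [ 0.28  0.43  0.23  1.33  0.02 -0.8 ]
finger along door r 0.1786 offset 0.034
```

View pics/s14.png

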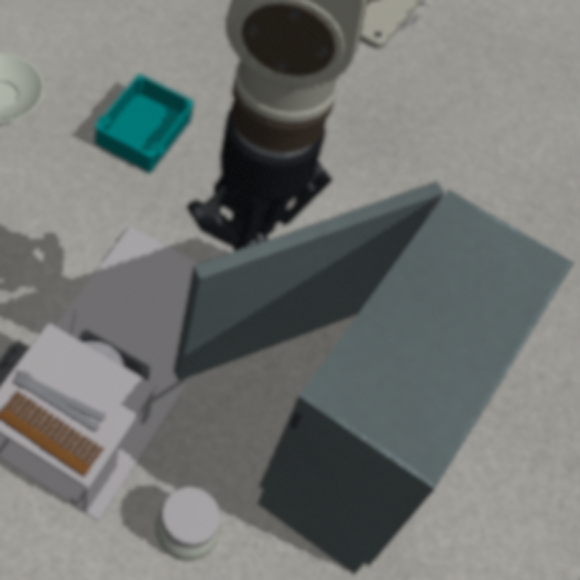

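Call:
arm_command(
  moves=[0.001,-0.011,-0.001,-0.06,0,0,1,0.001,-0.011,-0.001,-0.06,0,0,1,0.001,-0.011,-0.001,-0.06,0,0,1,0,-0.011,-0.001,-0.06,0,0,1,0,-0.01,-0.001,-0.06,0,0,1,0,-0.009,-0.001,-0.06,0,0,1],
)

```text
clock: 12.48
eef_pos: [0.6067, 0.2234, 0.3889]
tool_rot: [0.717, -0.036, -0.693, -0.058]
ft_force: [-0.0, -1.7, -0.1]
grip_width: 0.0003
```

```bash
python3 d.py;python3 - <<'E'
from h import *
im=bot.camera("scene")[:,:,::-1]
cv2.imwrite("pics/s15.png",cv2.resize(im[150:440,290:580],None,fx=2,fy=2,interpolation=cv2.INTER_CUBIC))
E
```

```text
t 12.48 p [0.6067 0.2234 0.3889] heading y 4.58 x [ 0.036  0.028 -0.999] F [-0.  -1.7 -0.1] j [ 0.35  0.53  0.39  1.39  0.01 -1.09]
finger along door r 0.1782 offset 0.0352
```

View pics/s15.png

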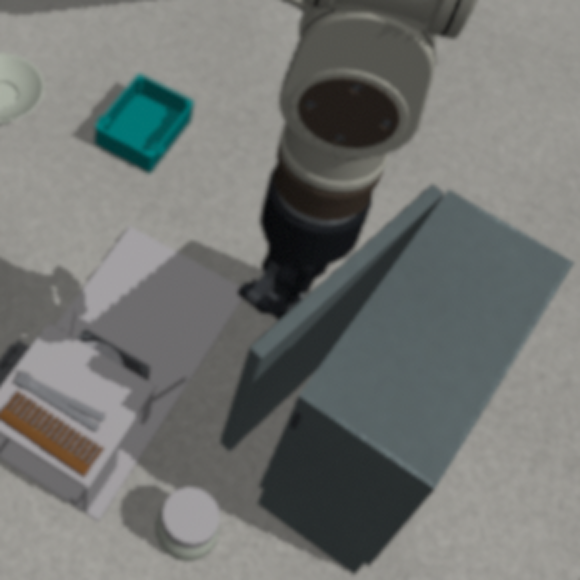

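Call:
arm_command(
  moves=[0,-0.009,-0.001,-0.05,0,0,1,0,-0.009,0,-0.05,0,0,1,0,-0.008,0,-0.03,0,0,1],
)

```text
clock: 12.78
eef_pos: [0.6113, 0.249, 0.3899]
tool_rot: [0.72, 0.007, -0.693, -0.011]
ft_force: [0.3, -1.7, -0.4]
grip_width: 0.0002
```

Call:
arm_command(
  moves=[0,-0.005,0,0,0,0,1],
)

```text
clock: 12.87
eef_pos: [0.6114, 0.2533, 0.3899]
tool_rot: [0.72, 0.005, -0.693, -0.011]
ft_force: [-1.0, -12.3, 3.7]
grip_width: 0.0002
```

Call:
arm_command(
  moves=[0,-0.004,0,0,0,0,1],
)

```text
clock: 12.95
eef_pos: [0.6114, 0.2548, 0.3901]
tool_rot: [0.72, 0.001, -0.693, -0.009]
ft_force: [-1.1, -15.0, 3.7]
grip_width: 0.0002
```

```bash
python3 d.py;python3 - <<'E'
from h import *
im=bot.camera("scene")[:,:,::-1]
cv2.imwrite("pics/s16.png",cv2.resize(im[150:440,290:580],None,fx=2,fy=2,interpolation=cv2.INTER_CUBIC))
E
```

```text
t 12.95 p [0.6114 0.2548 0.3901] heading y 4.701 x [ 0.038  0.013 -0.999] F [ -1.1 -15.    3.7] j [ 0.4   0.56  0.45  1.42 -0.   -1.16]
finger along door r 0.1773 offset 0.0271
```

View pics/s16.png

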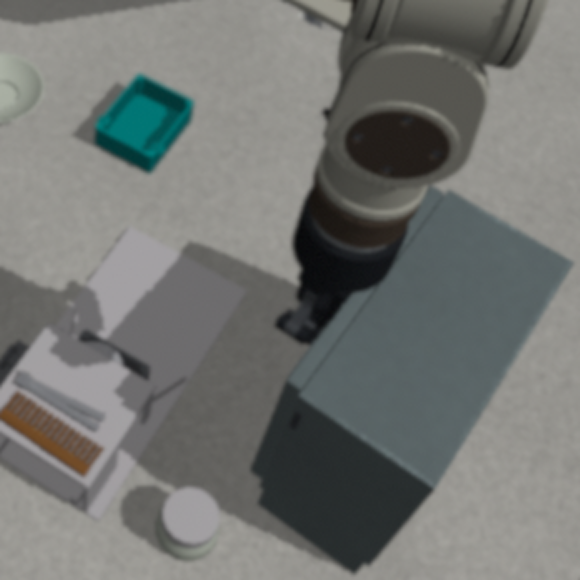

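Call:
arm_command(
  moves=[0,0.005,0,0,0,0,1,0,0.015,0,0,0,0,1,0,0.03,0,0,0,0,1,0,0.03,0,0,0,0,1,-0.02,0.03,0.02,0,0,0,1,-0.02,0.03,0.03,0,0,0,1,0,0.03,0.03,0,0,0,1,0,0.03,0.03,0,0,0,1,0,0.03,0.03,0,0,0,1,0,0,0,0,0,0,1,0,0,0,0,0,0,1],
)

```text
clock: 13.92
eef_pos: [0.4646, 0.0207, 0.4188]
tool_rot: [0.721, -0.004, -0.692, -0.017]
ft_force: [1.1, 0.3, 1.0]
grip_width: 0.0002
```

```bash
python3 d.py;python3 - <<'E'
from h import *
im=bot.camera("scene")[:,:,::-1];cv2.imwrite("pics/s17f.png",im)
cv2.imwrite("pics/s17.png",cv2.resize(im[200:450,270:580],None,fx=2.4,fy=2.4,interpolation=cv2.INTER_CUBIC))
im=bot.camera("side")[:,:,::-1]
cv2.imwrite("pics/sd17.png",cv2.resize(im[200:450,110:450],None,fx=2.3,fy=2.3,interpolation=cv2.INTER_CUBIC))
E
```

```text
t 13.92 p [0.4646 0.0207 0.4188] heading y 4.683 x [ 0.042  0.017 -0.999] F [1.1 0.3 1. ] j [ 0.04  0.15 -0.08  1.31  0.02 -1.5 ]
finger along door r 0.0388 offset 0.2617
```

View pics/s17.png

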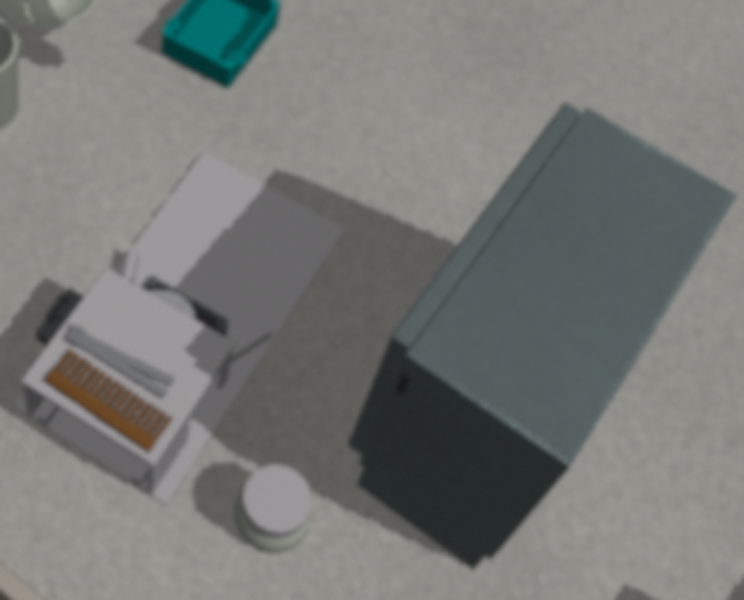

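View pics/sd17.png

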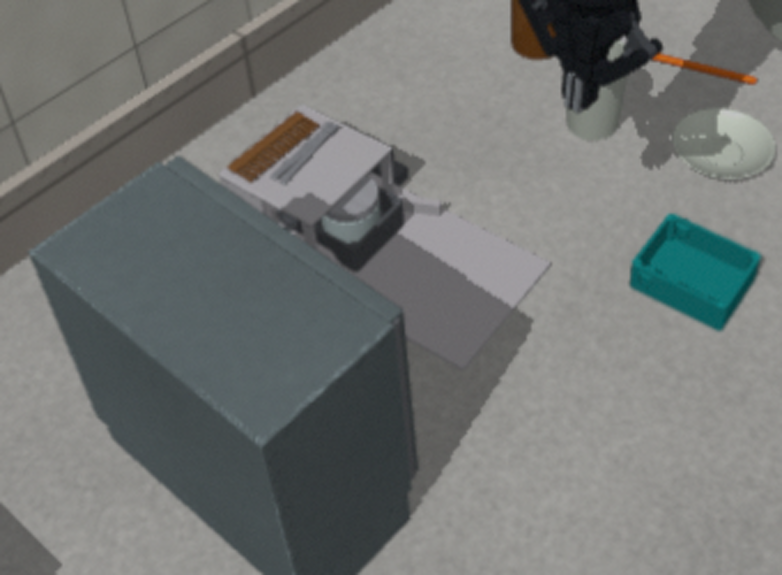

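View pics/s17f.png

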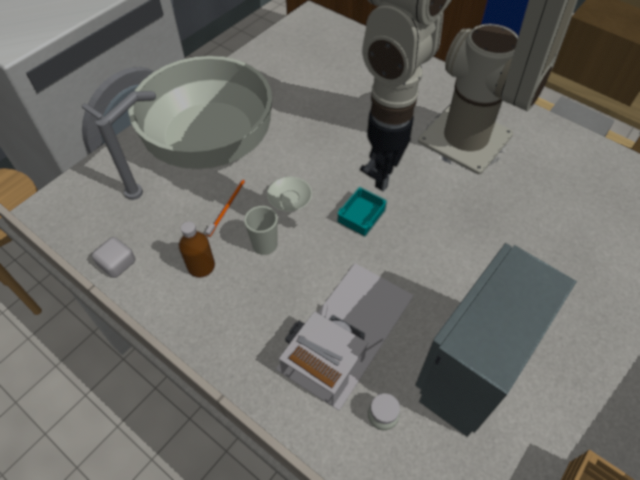

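Run:
```python
from h import *
a=.087;c,s=np.cos(a),np.sin(a);M=np.array([[c,s],[-s,c]])
S=cam("scene")
for p,z in [((147,281),.038),((227,322),.038),((205,153),.004),((343,230),.004),((111,270),.076)]:
    q=onz(S,[np.array(p)/2.4+[270,200]],z)[0][:2];print(p,(M@(q-[.6823,.0916])).round(4))
D=cam("side")
for p,z in [((403,207),.038),((358,262),.038),((551,263),.004),((463,366),.004),((392,150),.076),((313,216),.076)]:
    q=onz(D,[np.array(p)/2.3+[110,200]],z)[0][:2];print("side",p,(M@(q-[.6823,.0916])).round(4))
im=cv2.imread("pics/sd17.png");cv2.imwrite("pics/sdz.png",cv2.resize(im[90:390,200:560],None,fx=2,fy=2,interpolation=cv2.INTER_CUBIC))
```

```text
(147, 281) [-0.0231 -0.0335]
(227, 322) [-0.0277  0.0428]
(205, 153) [-0.1792 -0.0689]
(343, 230) [-0.1774  0.0779]
(111, 270) [ 0.001  -0.0537]
side (403, 207) [-0.0391 -0.0301]
side (358, 262) [-0.0464  0.05  ]
side (551, 263) [-0.1843 -0.0744]
side (463, 366) [-0.1819  0.0727]
side (392, 150) [-0.0067 -0.0586]
side (313, 216) [0.001 0.053]
```

View pics/sdz.png

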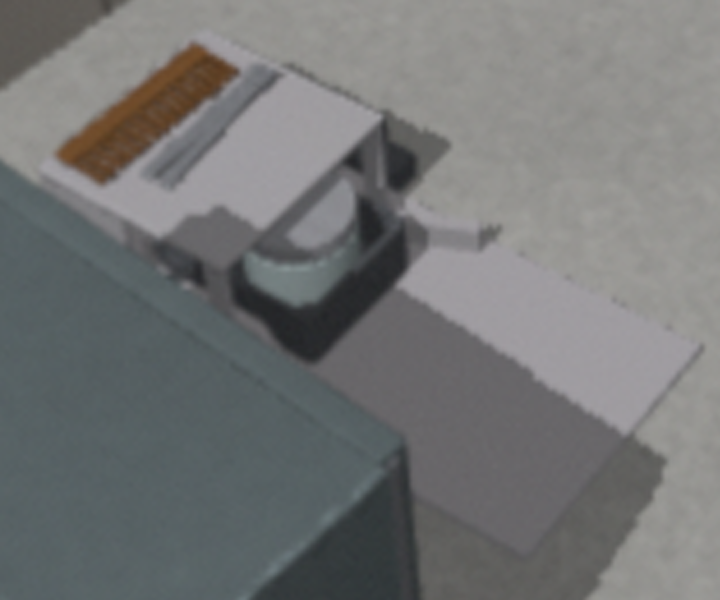

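Run:
```python
from h import *
a=.087;c,s=np.cos(a),np.sin(a);M=np.array([[c,s],[-s,c]])
D=cam("side")
for p,z in [((404,201),.038),((354,253),.038),((402,226),.004),((357,270),.004)]:
    q=onz(D,[np.array(p)/2.3+[110,200]],z)[0][:2];print("side",p,(M@(q-[.6823,.0916])).round(4))
im=cv2.imread("pics/w10.png");cv2.imwrite("pics/w10z.png",cv2.resize(im[220:340,200:440],None,fx=3.3,fy=3.3,interpolation=cv2.INTER_CUBIC))
```

```text
side (404, 201) [-0.035  -0.0372]
side (354, 253) [-0.0363  0.0434]
side (402, 226) [-0.0331 -0.033 ]
side (357, 270) [-0.0314  0.0373]
```

View pics/w10z.png

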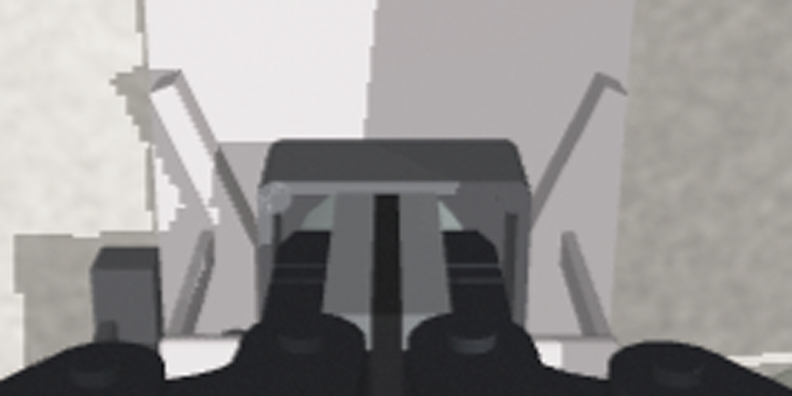

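```bash
python3 -c "
from workcell import bot
print(bot.job_done())"
```

```text
the job is handed in; nothing more can be done
None
```

I slid the grey tray with its jar into the bay until it stopped, then swung the mirror door shut. The job was handed in at about 14 s, with the arm clear of everything.

- **Tray and catch:** The push rose to about 8 N at the catch, fell to about 2 N, then jumped to about 16 N at the stop. I took that pattern as the catch clicking; I could not see the catch itself.
- **Tray position:** The near end should be at shelf x -30 mm. It measured -31 mm in the wrist view while still pressed. After release it was about -25 mm in the scene view and -31 to -36 mm in the side view. The views disagree by several mm, but they centre on home.
- **Jar:** It stands upright in the tray in the last side picture.
- **Door:** It met a hard stop at about 15 N, and in the last scene picture its edge runs parallel to the cabinet front.
- **Other objects:** They look unmoved in the last pictures, though I did not measure each one.
- **Slip on the way:** On the first push the fingertips rose to the tray rim. I backed off and lowered them, and no harm showed.

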